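# Find the high spot of a tube rotator's disc with a dial indicator

## Robot

A 7-joint arm with a two-finger parallel gripper is mounted at the origin on the work surface. World frame = base frame: x ahead of the robot, y to its left, z up, the work surface at z = 0. Lengths are in m, angles in rad, forces in N, time in s.
With the tool pointing down it reaches from about 0.425 to 0.825 m from the base axis. Payload 3.6 kg.
Tool frame: the origin (TCP) lies midway between the tips of the shut fingers; the grasp point (between the pads) lies 19 mm behind it; z points along the fingers, y is the line along which they close (so a half turn about z gives the same grasp; the last joint's range is limited). The gripper opens to 93 mm and grips with 3 to 60 N. Pads are 15 mm wide; open, the fingers measure 128 mm over their backs; the gripper's body (75 mm by 188 mm) begins 65 mm behind the grasp point.
Start: joints at [1.24, 0.615, -0.013, 1.423, 0.008, 1.103, -0.04], TCP at [0.195, -0.62, 0.219] pointing down, gripper open.
Joint ranges: [-3.12, 3.12], [-0.3, 2.06], [-1.34, 1.32], [0.26, 2.42], [-1.36, 4.5], [0.01, 1.98], [-2.84, 2.84]. Speed limits (rad/s): [2.79, 2.79, 3.14, 3.14, 3.14, 3.14, 3.14].

## Interface

Orientations are given as a rotation vector (axis times angle).
In Python, from cell import manip, snapshot, nets gives the robot as it stands. The module is installed in compiled form; this text tells all that it offers.
- The arm moves only by the tool step_arm, never from a script. Its argument "deltas" is a list of rows, each a list of 7 numbers: the turn, a rotation vector about the tool's x, y, z in rad, then the shift along the tool's x, y, z in mm, then the gripper's target within -1 to 1 (fully open at 1, half-way at 0, shut at -1). A call has 1 to 12 rows; each row shifts and turns the commanded pose from where the row before left it, along the tool's axes as they then stand; what a row does not reach is not made up. A row lasts 1/8 s, in which the tool goes at most 62.5 mm and 10.7 degrees, less where a joint would pass 70% of its speed; a pose out of reach is approached as far as the arm can. A call with a gripper value outside its range is refused whole. The fingers move at their own pace and stop on an object; the grip force is fixed at half the most. Time passes only in rows, so rows that do not move let the fingers close. It gives the time, the measured TCP pose, the force, the opening and the grip force at its end, in the units of the state.
- manip.state(): the state, without advancing time (a new reading comes with each control period).
- snapshot(name): name is "side" or "top"; returns a dict with "frame" (480x640x3 uint8, red, green, blue), "range_z" (480x640 float32, m along the optical axis (not along the pixel's ray), 0 where there is no reading), "intrinsics" (3x3 intrinsics, pixels), "view" (4x4, takes a point from world to camera coordinates). Camera axes: x right, y up, looking along -z (the intrinsics and any distortion apply to the point x, -y, -z); pixel columns grow to the right and rows downward; lengths in m; the calibration is good to about 2 mm. A picture is of the moment at which its call begins.
- manip.sign_off(): hands the job in; it is judged then, once.
Trained networks look in the newest picture that a camera, given by its name, has taken for a name from the list of things; names that differ only in an ending like _2 or _b are one class to them, and where a whole thing is asked for, a point or a joint stands for the part that bears it (a point fixed in the world has none). Each returns a list of dicts, best first, with "p" (0 to 1); they miss things now and then, are a little off and sometimes report something else, mostly with a low value. They report only what shows in the picture. A call takes as long as a camera call.
- nets.boxes_of(camera, target): "position" ([column, row] in pixels, amid what is visible of it).
- nets.spot_point(camera, target): "position" ([column, row] in pixels: a listed point, or the origin of a listed thing).
The state is a dict: "clock": time; "joint_pos": joint angles; "qd": joint speeds; "joint_torque": joint torques, N m; "eef_pos": TCP position; "tcp_rot": TCP orientation; "contact_force": force on the tool from outside, world axes, zero at the start; "ft_torque": the same for the moment, N m; "gripper_width": opening from 0.0 (shut) to 1.0 (fully open); "finger_force": force on a finger pad.
Only numpy, scipy, OpenCV 4.12 (cv2) and the standard library are available. Lean on these libraries where they do the work, as an engineer would, in place of code of your own. Each camera call takes 0.05 s, during which the arm holds its last target. There are 200 camera calls.

## Task

This tube rotator's disc runs out of true. Turn it by its black hub knob, slowly (at most a third of a turn a second), with the dial indicator riding on its rim, find the one place in the whole turn where the needle climbs highest (there is also a lower, false peak), and leave the disc standing still and released at that high spot, needle within one small division of its highest reading. Keep off the indicator and its stand, and leave the other things on the bench where they are.

Things in the scene. Friction and masses are not known exactly. Their poses are not given: they have to be found in the camera images.
- knob (a point): Point on the spindle axis inside the black round hub knob, 36 mm in diameter. Its frame does not turn with the disc: z points outwards along the spindle, which leans 28 degrees from vertical towards the robot; y is level and points away from the indicator. The knob ends 14 mm beyond this point along z; the disc's upper face lies 20 mm below it. The knob is fixed to the disc.
- disc: The aluminium disc, 200 mm wide, 6 mm thick. Origin on the spindle axis 94 mm below knob; z along the spindle; x towards the red dot on its face: it turns with the disc, no stops, light bearing friction (0.05 N m), and stays where it is left. At 72 to 88 mm radius stand eight tube clips, 19 mm high. The dot does not tell where the high spot is: that differs each time.
- needle (a joint): Turn of the dial's black needle (rad): 0 on the red zero dot, positive clockwise from above, always within one turn; one small division is 0.126 rad. It grows with the rim's radius at the stylus. In one disc turn it has one high spot and, half a turn on, a lower false peak, with a low near 0.5 rad before and after. 11 degrees off the high spot it has fallen by one division.
- dial: The dial indicator with its stand, fixed. Origin in the middle of its 80 mm round case, 22 mm thick, lying level, face up, beside the disc; stem and plunger point along +y to the disc's rim; needle 32 mm long. The stand: grey magnetic block 58 x 50 x 55 mm and steel post 12 mm thick, 172 mm high, about 88 mm in x and -32 mm in y from the dial's origin. Not to be touched.
- stylus (a point): Nominal tip of the indicator's plunger, a small red ball, on the disc's rim, 100 mm from the spindle axis on the -y side of knob, 23 mm below that point along its -z; it must not be touched by the robot.
- rig: Ground steel plate, 250 x 430 x 12 mm, heavy and fixed, carrying the tube rotator (white housing, grey cheeks, motor head tilted 28 degrees) and the indicator stand. Origin at the table, under the tilt pivot: the plate reaches from -130 to +120 mm in x and -280 to +150 mm in y; the disc's middle is at (-33, 0, 175) mm.
- driver: Loose screwdriver, orange handle, 150 mm, lying on the plate in front of the indicator; leave alone. Origin at the underside of its middle.
- screw_cup: Loose steel cup, 48 mm wide, 30 mm high, standing on the plate behind the rotator on its +y side; leave alone. Origin under its middle.
- tube_rack: Loose white rack with capped tubes, 75 x 200 mm, 122 mm high, to the robot's left; leave alone. Origin under its middle.
- flask: Loose clear culture flask with blue cap, 75 x 140 mm, 35 mm high, to the left; leave alone. Origin under its middle.
- dishes: Loose stack of three clear dishes, 90 mm wide, 46 mm high, to the right; leave alone. Origin under its middle.
- media: Loose amber bottle with blue cap, 72 mm wide, 150 mm high, to the right; leave alone. Origin under its middle.
- tip_box: Loose blue box of pipette tips, 87 x 124 mm, 77 mm high, far left; leave alone. Origin under its middle.

How it is judged:
At the end, for the whole second after the job is handed in: The needle stands within one small division (0.13 rad) of its highest reading of 4.90 rad, that is the rim's high spot within about 11 degrees of the stylus, and the disc stands still (under 0.05 rad/s), released (value of joint needle above 4.77 rad and angular speed of disc below 0.05 rad/s); the robot touches nothing.
It fails at once if the disc is spun instead of turned slowly (faster than 2.5 rad/s, 0.4 turns a second) (angular speed of disc above 2.5 rad/s).
It fails at once if the dial indicator is touched (over 0.5 N) (contact force between anything else and dial above 0.5 N).
It fails at once if a loose thing on the bench is moved by more than 20 mm (distance of any of driver, screw_cup, tube_rack, flask, dishes, media, tip_box from where it was at the start of the episode above 0.02 m).
It also fails if it takes over 72 s, if anything falls off the work surface, if the arm or the gripper's body presses on something with over 40 N, if the wrist force passes 120 N, or if a joint passes its speed limit or range.

## Working session

There is one attempt and no reset: what is moved stays moved. The work goes in short steps, Python scripts to look and compute and a tool call to move; the robot and the scene stay as the last step left them, time stands still between calls to the robot, and variables do not carry over. Pictures are saved under pics/ and viewed, at most 10 in all, crops included, and the job is handed in when it is done.

Besides the shell and the picture viewer there is one more tool, called after "Emit:" by a JSON object that holds its "fn" and its "kwargs", one argument or row to a line. step_arm: Moves the arm, as the interface text tells. Its arguments: {"type":"object","properties":{"deltas":{"type":"array"}},"required":["deltas"]}

```bash
mkdir -p pics
cat > h.py <<'E'
import numpy as np,cv2
from cell import manip,snapshot,nets
from scipy.spatial.transform import Rotation as R
def snap(c,save=None):
    s=snapshot(c)
    if save: cv2.imwrite('pics/'+save,s['frame'][:,:,::-1])
    return s
def ray(s,px):
    K=s['intrinsics'];V=s['view'];d=np.linalg.solve(K,[px[0],px[1],1]);d=d*[1,-1,-1]
    Rw=V[:3,:3].T;return -Rw@V[:3,3],Rw@d   # d scaled so depth=1
def proj(s,p):
    q=s['view'][:3,:3]@p+s['view'][:3,3];q=s['intrinsics']@(q*[1,-1,-1]);return q[:2]/q[2]
def tri(rs):
    A=0;b=0
    for o,d in rs:
        d=d/np.linalg.norm(d);P=np.eye(3)-np.outer(d,d);A=A+P;b=b+P@o
    return np.linalg.solve(A,b)
E
python3 - <<'E'
from h import *
S={c:snap(c,c+'0.png') for c in('side','top')}
for t in['knob','stylus','dial','disc','rig','needle','driver','screw_cup']:
    rs=[]
    for c in S:
        r=nets.spot_point(c,t)[:2];print(t,c,[(np.round(x['position'],1),round(x['p'],2)) for x in r])
        if r: rs.append(ray(S[c],r[0]['position']))
    if len(rs)==2: print('  ',tri(rs).round(4))
for c in S: print(c,ray(S[c],[320,240])[0].round(3),S[c]['intrinsics'][0,0])
print({k:np.round(v,3) for k,v in manip.state().items()})
E
```

```text
knob side [(array([302.5, 230.3]), 0.34)]
knob top []
stylus side [(array([217.7, 285.6]), 0.67), (array([302.1, 228.3]), 0.59)]
stylus top [(array([337.5, 220.4]), 0.93)]
   [0.6629 0.0552 0.0192]
dial side [(array([329.9, 223. ]), 0.79)]
dial top [(array([376.5, 223.3]), 0.92)]
   [ 0.5811 -0.1227  0.1759]
disc side [(array([269. , 257.1]), 0.79), (array([147. , 331.3]), 0.39)]
disc top [(array([298.7, 194.1]), 0.81)]
   [0.6488 0.044  0.1055]
rig side [(array([264.3, 292.6]), 0.65)]
rig top []Traceback (most recent call last):
  File "<stdin>", line 6, in <module>
ValueError: it knows: dial, disc, dishes, driver, flask, knob, media, rig, screw_cup, stylus, tip_box, tube_rack
```

View pics/side0.png

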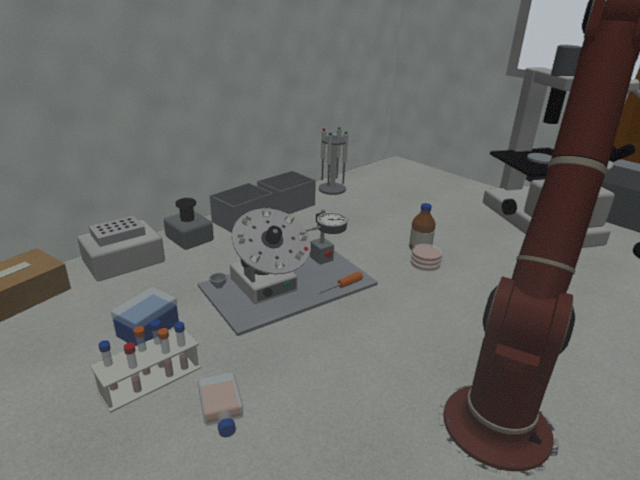

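View pics/top0.png

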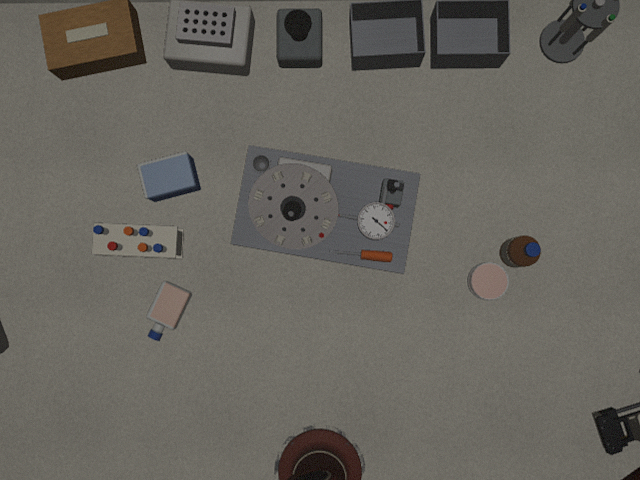

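The side view shows the knob at about (273,235), the disc around it and the dial at (332,223). In the top view the knob is at (292,208), the red dot at (321,235) and the dial at (377,221); the needle points to the lower right. The rig is yawed by about −8°.

Run:
```python
from h import *
S={c:snap(c) for c in('side','top')}
for t in['knob','stylus','dial','disc','driver','screw_cup']:
  for c in S:
    r=nets.boxes_of(c,t)[:2];print(t,c,[(np.round(x['position'],1),round(x['p'],2)) for x in r])
for c in S: print(c,ray(S[c],[320,240])[0].round(3),S[c]['intrinsics'].round(1).tolist())
def cloud(s):
    v,u=np.mgrid[:480,:640];o,_=ray(s,[0,0])
    d=np.linalg.solve(s['intrinsics'],np.stack([u.ravel(),v.ravel(),np.ones(u.size)]))*np.array([[1],[-1],[-1]])
    P=(s['view'][:3,:3].T@d*s['range_z'].ravel()).T+o
    P[s['range_z'].ravel()==0]=np.nan
    return P.reshape(480,640,3)
for c,ctr,rad in(('top',(292,206),36),('side',(270,242),30)):
    P=cloud(S[c]);v,u=np.mgrid[:480,:640]
    m=(np.hypot(u-ctr[0],v-ctr[1])<rad)&np.isfinite(P[...,0]);Q=P[m]
    best=None;rng=np.random.default_rng(0)
    for _ in range(300):
        a=Q[rng.choice(len(Q),3,False)];n=np.cross(a[1]-a[0],a[2]-a[0]);n/=np.linalg.norm(n)+1e-9
        i=abs((Q-a[0])@n)<.003
        if best is None or i.sum()>best.sum():best=i
    q=Q[best];cc=q.mean(0);n=np.linalg.svd(q-cc)[2][2];n*=np.sign(n[2])
    # disc outline: all points on plane near
    A=P.reshape(-1,3);k=(abs((A-cc)@n)<.005)&(np.linalg.norm(A-cc,axis=1)<.13);d=A[k]
    from scipy.spatial.transform import Rotation
    e1=np.cross([0,0,1],n);e1/=np.linalg.norm(e1);e2=np.cross(n,e1)
    xy=np.c_[(d-cc)@e1,(d-cc)@e2].astype(np.float32)
    (cx,cy),r=cv2.minEnclosingCircle(xy)
    ctrw=cc+cx*e1+cy*e2
    print(c,len(q),'n',n.round(3),'tilt',np.degrees(np.arccos(n[2])).round(1),'yaw',np.degrees(np.arctan2(-n[1],-n[0])).round(1),'disc c',ctrw.round(4),'r',round(r,4))
    h=(A-ctrw)@n;rr=np.linalg.norm((A-ctrw)-h[:,None]*n,axis=1);kk=(h>.027)&(h<.06)&(rr<.03)
    print('  knob pts',kk.sum(),A[kk].mean(0).round(4),'h max',np.nanmax(h[kk]).round(4))
    kn=(h>.03)&(h<.06)&(rr<.03);K=A[kn]-ctrw;print('  axis offset e1,e2',(K@e1).mean().round(4),(K@e2).mean().round(4),'e1 rng',(K@e1).min().round(4),(K@e1).max().round(4),(K@e2).min().round(4),(K@e2).max().round(4))
s=S['top'];P=cloud(s);x=P[205:235,362:392].reshape(-1,3);x=x[(x[:,2]>.12)&(x[:,2]<.3)];print('dial',np.median(x,0).round(4),x.min(0),x.max(0))
cv2.imwrite('pics/dial0.png',cv2.resize(s['frame'][170:270,230:420,::-1],None,fx=4,fy=4,interpolation=cv2.INTER_CUBIC))
print({k:np.round(v,3) for k,v in manip.state().items()})
```

```text
knob side []
knob top []
stylus side [(array([323.3, 230.8]), 0.83)]
stylus top [(array([379.8, 214. ]), 0.92)]
dial side [(array([321.2, 232.8]), 0.66)]
dial top [(array([382.1, 214.2]), 0.55)]
disc side [(array([271.2, 240.9]), 0.81), (array([345.6, 280.9]), 0.42)]
disc top [(array([292.6, 205.3]), 0.91)]
driver side [(array([347.8, 277.9]), 0.84)]
driver top [(array([375.7, 255.2]), 0.57)]
screw_cup side [(array([215.4, 279.3]), 0.61)]
screw_cup top [(array([258.5, 162.8]), 0.69)]
side [-0.236  0.729  0.753] [[492.5, 0.0, 309.0], [0.0, 492.5, 243.8], [0.0, 0.0, 1.0]]
top [ 0.448 -0.031  1.527] [[622.5, 0.0, 317.8], [0.0, 622.5, 241.9], [0.0, 0.0, 1.0]]
top 2582 n [-0.46   0.076  0.885] tilt 27.8 yaw -9.4 disc c [0.6081 0.0429 0.1749] r 0.1145
  knob pts 209 [0.5984 0.0578 0.2064] h max 0.0394
  axis offset e1,e2 -0.0134 0.0033 e1 rng -0.0294 0.0036 -0.0157 0.021
side 2101 n [-0.461  0.078  0.884] tilt 27.9 yaw -9.6 disc c [0.6128 0.0473 0.1777] r 0.1105
  knob pts 156 [0.5978 0.0614 0.206 ] h max 0.0377
  axis offset e1,e2 -0.0111 -0.0015 e1 rng -0.0287 0.008 -0.0199 0.0189
dial [ 0.5841 -0.1247  0.1841] [ 0.55272303 -0.15755968  0.17359987] [ 0.61677209 -0.09406898  0.19346143]
{'clock': np.float64(1.3), 'joint_pos': array([ 1.24 ,  0.615, -0.013,  1.423,  0.008,  1.103, -0.04 ]), 'qd': array([ 0.001,  0.   ,  0.   ,  0.001,  0.001, -0.   ,  0.002]), 'joint_torque': array([ 0.0000e+00, -4.5882e+01,  2.0900e-01, -1.6603e+01, -6.1000e-02,
        1.3000e-02,  0.0000e+00]), 'eef_pos': array([ 0.195, -0.62 ,  0.219]), 'tcp_rot': array([-3.105, -0.477, -0.   ]), 'contact_force': array([ 0.67 ,  0.488, -0.773]), 'ft_torque': array([ 0.026,  0.017, -0.044]), 'finger_force': np.float64(0.0), 'gripper_width': np.float64(0.998)}
```

View pics/dial0.png

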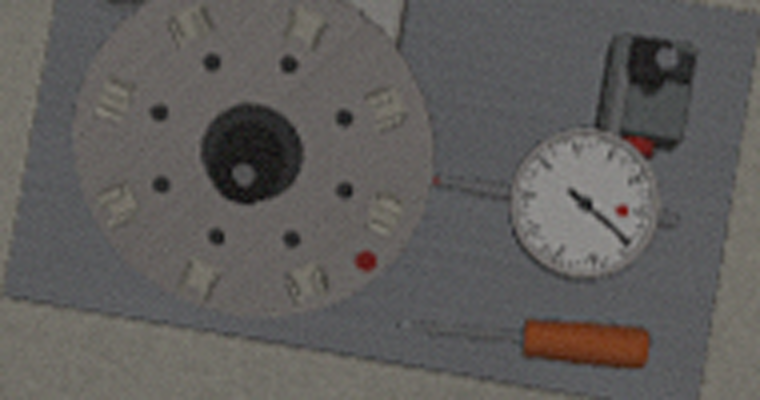

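The needle is now about 31° clockwise of the red dot, roughly 0.55 rad, so the disc sits at a low. Next I refine the spindle axis and plan the approach.

```bash
cat >> h.py <<'E'
def cloud(s):
    v,u=np.mgrid[:480,:640];o,_=ray(s,[0,0])
    d=np.linalg.solve(s['intrinsics'],np.stack([u.ravel(),v.ravel(),np.ones(u.size)]))*np.array([[1],[-1],[-1]])
    P=(s['view'][:3,:3].T@d*s['range_z'].ravel()).T+o
    P[s['range_z'].ravel()==0]=np.nan
    return P.reshape(480,640,3)
n=np.array([-.4605,.0775,.8843]);n/=np.linalg.norm(n)
e1=np.cross([0,0,1],n);e1/=np.linalg.norm(e1);e2=np.cross(n,e1)
RT=np.c_[np.cross(e2,-n),e2,-n]
def delta(p,Rt=RT):
    st=manip.state();R0=R.from_rotvec(st['tcp_rot']).as_matrix()
    return R.from_matrix(R0.T@Rt).as_rotvec().round(4),(R0.T@(p-st['eef_pos'])*1e3).round(1)
E
python3 - <<'E'
from h import *
from scipy.optimize import least_squares
C0=np.array([.6133,.0563,.177])
im=[]
for c in('top','side'):
    s=snap(c);P=cloud(s).reshape(-1,3);h=(P-C0)@n;a=(P-C0)@e1;b=(P-C0)@e2
    k=(abs(h)<.006)&(np.hypot(a,b)<.107);t=np.arctan2(b,a);r=np.hypot(a,b)
    pts=[]
    for lo in np.radians(np.arange(-180,180,10)):
        m=k&(t>=lo)&(t<lo+.1745)
        if abs(lo+.087)<.3 or m.sum()<10: continue   # skip stem side (e1 ~ -y)
        j=np.argsort(np.where(m,r,0))[-4:];pts.append([np.median(a[j]),np.median(b[j])])
    pts=np.array(pts)
    f=least_squares(lambda q:np.hypot(pts[:,0]-q[0],pts[:,1]-q[1])-q[2],[0,0,.1],loss='soft_l1',f_scale=.002).x
    m=(h>.028)&(h<.045)&(np.hypot(a,b)<.03)
    print(c,f.round(4),len(pts),(C0+f[0]*e1+f[1]*e2).round(4),'plane h',np.median(h[k]).round(4),'knob ab',(a[m].min()+a[m].max())/2,(b[m].min()+b[m].max())/2,'h',np.median(h[m]))
    img=s['frame'][:,:,::-1].copy();img=cv2.resize(img,None,fx=3,fy=3,interpolation=cv2.INTER_CUBIC)
    for rr,hh in((.1,0),(.018,.034)):
        L=np.array([proj(s,C0+hh*n+rr*(np.cos(x)*e1+np.sin(x)*e2)) for x in np.linspace(0,6.28,80)])
        cv2.polylines(img,[((L+.5)*3*8).astype(int)],True,(0,255,0),1,cv2.LINE_AA,3)
    q=proj(s,C0)*3;x,y=q.astype(int);im.append(img[y-200:y+200,x-200:x+200])
cv2.imwrite('pics/ov.png',np.hstack(im))
print(delta(C0+.14*n))
E
```

```text
top [-0.0004  0.      0.0994] 32 [0.6134 0.0567 0.177 ] plane h -0.0003 knob ab -0.000697614926717157 -0.0007598645432935914 h 0.03330338130791556
side [-0.0013  0.0006  0.0992] 32 [0.6141 0.0575 0.1773] plane h 0.0001 knob ab -0.0021863963889873547 0.0012857642058609134 h 0.03353873523270682
(array([-0.4356,  0.2668, -1.0766]), array([ 543.7, -549.3,  -82.1]))
```

View pics/ov.png

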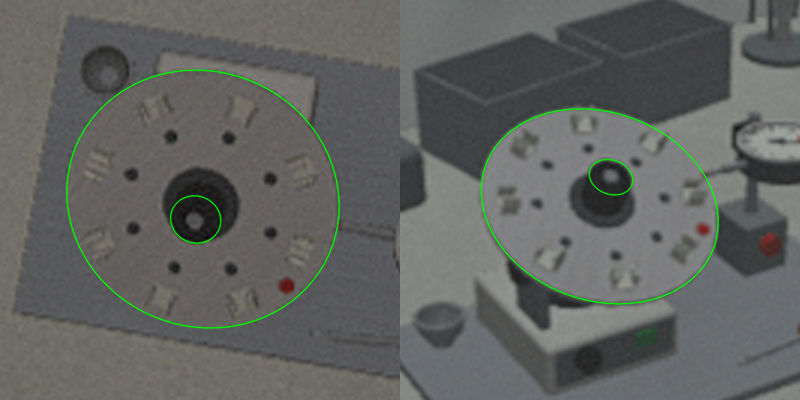

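The overlay fits both views: the disc circle and the knob's end circle are right within about 1 mm. The arm can move now.

Emit:
{"fn": "step_arm", "kwargs": {
  "deltas": [
    [0, 0, 0, 0, 0, -60, 0.4],
    [0, 0, 0, 0, 0, -60, 0.4],
    [0, 0, 0, 42, -42, 0, 0.4],
    [0, 0, 0, 42, -42, 0, 0.4],
    [0, 0, 0, 42, -42, 0, 0.4],
    [0, 0, 0, 42, -42, 0, 0.4],
    [0, 0, 0, 42, -42, 0, 0.4],
    [0, 0, 0, 42, -42, 0, 0.4],
    [0, 0, 0, 42, -42, 0, 0.4],
    [0, 0, 0, 42, -42, 0, 0.4],
    [0, 0, 0, 42, -42, 0, 0.4],
    [0, 0, 0, 42, -42, 0, 0.4]
  ]
}}

```text
clock: 2.9
eef_pos: [0.4703, -0.0917, 0.3391]
tcp_rot: [3.105, 0.476, 0.002]
contact_force: [0.4, 0.0, 1.0]
gripper_width: 0.7
finger_force: 0.0
```

```bash
sed -i '$a C=np.array([.6137,.0570,.1771])' h.py; python3 -c "
from h import *
print(delta(C+.14*n),manip.state()['joint_pos'].round(2))"
```

```text
(array([-0.4343,  0.2665, -1.0771]), array([ 123.1, -128.6,   38.2])) [ 0.35  0.25 -0.27  1.69  0.07  1.21 -1.2 ]
```

Emit:
{"fn": "step_arm", "kwargs": {
  "deltas": [
    [0, 0, 0, 41, -43, 0, 0.4],
    [0, 0, 0, 41, -43, 0, 0.4],
    [0, 0, 0, 41, -43, 0, 0.4],
    [-0.0543, 0.0333, -0.1346, 0, 0, 0, 0.4],
    [-0.0543, 0.0333, -0.1346, 0, 0, 0, 0.4],
    [-0.0543, 0.0333, -0.1346, 0, 0, 0, 0.4],
    [-0.0543, 0.0333, -0.1346, 0, 0, 0, 0.4],
    [-0.0543, 0.0333, -0.1346, 0, 0, 0, 0.4],
    [-0.0543, 0.0333, -0.1346, 0, 0, 0, 0.4],
    [-0.0543, 0.0333, -0.1346, 0, 0, 0, 0.4],
    [-0.0543, 0.0333, -0.1346, 0, 0, 0, 0.4],
    [0, 0, 0, 0, 0, 0, 0.4]
  ]
}}

```text
clock: 4.4
eef_pos: [0.5472, 0.066, 0.3386]
tcp_rot: [2.093, 1.767, 0.436]
contact_force: [0.8, 0.6, 0.3]
gripper_width: 0.7
finger_force: 0.0
```

```bash
cat >> h.py <<'E'
def needle(save=None,k=4):
    """needle angle from top view, clockwise from the red dot"""
    ims=[]
    for _ in range(k): s=snap('top');ims.append(s['frame'].astype(float))
    f=np.mean(ims,0);Z=8
    x0,y0=355,198;big=cv2.resize(f[y0:y0+46,x0:x0+46],None,fx=Z,fy=Z,interpolation=cv2.INTER_CUBIC)
    px=lambda u,v:np.array([(u-x0+.5)*Z,(v-y0+.5)*Z])
    g=big.mean(2)
    c=DC
    cx,cy=px(*c)
    th=np.radians(np.arange(0,360,.5));rr=np.arange(4.5,12,.25)*Z
    X=(cx+np.outer(np.cos(th),rr)).astype(np.float32);Y=(cy+np.outer(np.sin(th),rr)).astype(np.float32)
    v=cv2.remap(g.astype(np.float32),X,Y,cv2.INTER_LINEAR).mean(1)
    w=np.clip(np.median(v)-v-.5*(np.median(v)-v.min()),0,None)
    i=v.argmin();dd=np.angle(np.exp(1j*(th-th[i])));w=w*(abs(dd)<.3)
    a=th[i]+(w*dd).sum()/w.sum()
    hsv=big[...,0]-big[...,1:].max(2);R_=np.hypot(*(np.mgrid[:368,:368]-np.array([cy,cx])[:,None,None]))
    m=(hsv>.5*hsv[R_<14*Z].max())&(R_<14*Z);yy,xx=np.nonzero(m);d=np.arctan2(yy.mean()-cy,xx.mean()-cx)
    if save:
        cv2.circle(big,(int(cx),int(cy)),3,(0,255,0),-1)
        cv2.line(big,(int(cx),int(cy)),(int(cx+130*np.cos(a)),int(cy+130*np.sin(a))),(0,255,0),1)
        cv2.imwrite('pics/'+save,big[...,::-1])
    red=f[...,0]-f[...,1:].max(2);return (a-d)%(2*np.pi),d,s,f
def dot(s,f):
    red=f[...,0]-f[...,1:].max(2);v,u=np.mgrid[:480,:640];c=proj(s,C)
    m=(red>50)&(np.hypot(u-c[0],v-c[1])<44)
    if m.sum()<3:return None
    o,d=ray(s,[u[m].mean(),v[m].mean()]);p=o+d*((C-o)@n)/(d@n)-C
    return np.arctan2(p@e2,p@e1),np.linalg.norm(p)
E
python3 - <<'E'
import h;from h import *
print(delta(C+.012*n),manip.state()['joint_pos'].round(2))
s=snap('top');g=s['frame'].mean(2)
# dial face centre: bright blob
v,u=np.mgrid[:480,:640];m=((np.hypot(u-376,v-221)<26)&(g>g[210:232,366:388].max()*.6)).astype(np.uint8)
ct=max(cv2.findContours(m,0,1)[0],key=cv2.contourArea);e=cv2.minEnclosingCircle(ct);el=cv2.fitEllipse(cv2.convexHull(ct));print(e,el)
h.DC=el[0]
open('h.py','a').write(f'\nDC={tuple(el[0])}\n')
a,d,s,f=needle('nd1.png');print('needle',a,'dotdir',d,'disc dot',dot(s,f))
big=cv2.resize(cv2.imread('pics/nd1.png'),(400,400));t=cv2.resize(f[120:280,220:430].astype(np.uint8)[...,::-1],(525,400));t=t[:,:395];cv2.imwrite('pics/v1.png',np.hstack([big,t]))
E
```

```text
(array([-0.002 ,  0.0012, -0.0016]), array([  2.4, -15.7, 162.1])) [ 0.14  0.18 -0.49  1.91  0.49  0.7  -0.82]
((376.0, 221.0), 25.96160888671875) ((375.9414367675781, 221.1390838623047), (51.286312103271484, 51.95671081542969), 108.97151184082031)
needle 0.5607100285962183 dotdir 0.11164120958027969 disc dot (np.float64(-0.6500669277183803), np.float64(0.08944753590995354))[ WARN:0@2.141] global loadsave.cpp:1063 imwrite_ Unsupported depth image for selected encoder is fallbacked to CV_8U.
```

View pics/v1.png

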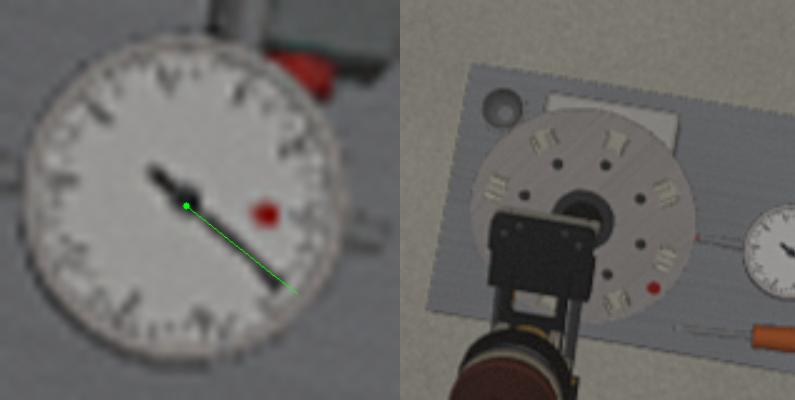

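The picture shows the needle about 32° clockwise of the dot, 0.56 rad. I set the hub centre to (376.0, 220.4). The dial stays visible under the arm. Next is the descent and grip.

Emit:
{"fn": "step_arm", "kwargs": {
  "deltas": [
    [-0.002, 0.001, -0.002, 2.4, -15.7, 20, 0.4],
    [0, 0, 0, 0, 0, 30, 0.4],
    [0, 0, 0, 0, 0, 30, 0.4],
    [0, 0, 0, 0, 0, 22, 0.4],
    [0, 0, 0, 0, 0, 0, 0.4]
  ]
}}

```text
clock: 5.28
eef_pos: [0.5819, 0.0633, 0.2394]
tcp_rot: [2.09, 1.771, 0.436]
contact_force: [0.0, -0.1, -0.2]
gripper_width: 0.697
finger_force: 0.0
```

```bash
sed -i 's/^DC=.*/DC=(376.0,220.4)/' h.py
python3 - <<'E'
from h import *
print(delta(C+.012*n),manip.state()['joint_pos'].round(2))
a,d,s,f=needle();print('needle',a,'dotdir',d,'disc dot',dot(s,f))
b=snap('side');cv2.imwrite('pics/v2.png',cv2.resize(b['frame'][150:310,170:380,::-1],(788,600)))
E
```

```text
(array([-0.0025, -0.0001,  0.0017]), array([-1. , -0.4, 58.2])) [ 0.03  0.34 -0.37  2.    0.75  0.49 -1.07]
needle 0.551544793907605 dotdir 0.19140024508155742 disc dot (np.float64(-0.6560364678138094), np.float64(0.08961656101571709))
```

View pics/v2.png

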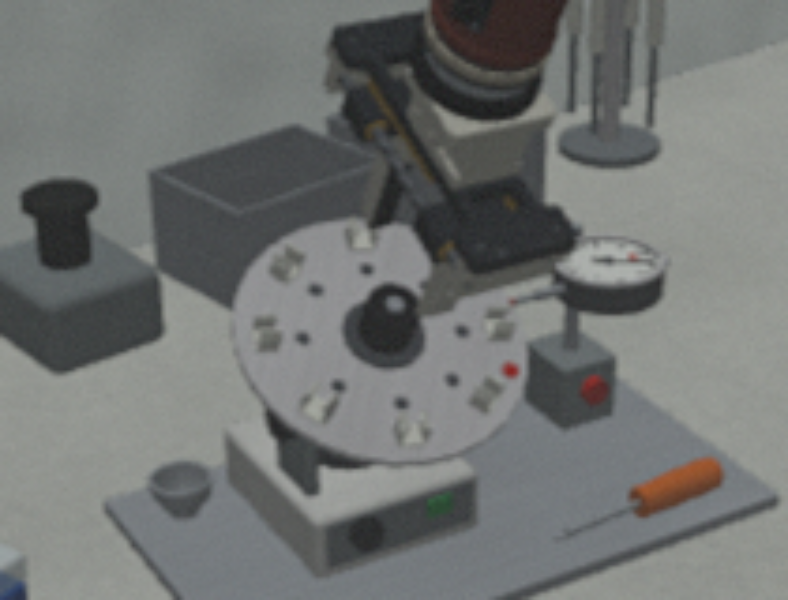

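The gripper lines up over the knob along the spindle axis, with the fingers straddling it. I continue down and close.

Emit:
{"fn": "step_arm", "kwargs": {
  "deltas": [
    [-0.0025, 0, 0.0017, -1, -0.4, 20, 0.4],
    [0, 0, 0, 0, 0, 20, 0.4],
    [0, 0, 0, 0, 0, 18, 0.4],
    [0, 0, 0, 0, 0, 0, 0.1],
    [0, 0, 0, 0, 0, 0, -0.1],
    [0, 0, 0, 0, 0, 0, -0.3],
    [0, 0, 0, 0, 0, 0, -0.5],
    [0, 0, 0, 0, 0, 0, -1],
    [0, 0, 0, 0, 0, 0, -1]
  ]
}}

```text
clock: 6.65
eef_pos: [0.6078, 0.0585, 0.1904]
tcp_rot: [2.087, 1.767, 0.442]
contact_force: [-5.6, 1.5, 6.5]
gripper_width: 0.377
finger_force: 30.0
```

Run:
```python
from h import *
print(delta(C+.012*n),{k:np.round(v,2) for k,v in manip.state().items()})
a,d,s,f=needle();print('needle',a,'dotdir',d,'disc dot',dot(s,f))
```

```text
(array([ 0.0036, -0.0014,  0.0004]), array([-0.5, -0.8,  2.6])) {'clock': np.float64(6.65), 'joint_pos': array([-0.04,  0.44, -0.26,  2.01,  0.91,  0.38, -1.21]), 'qd': array([-0., -0.,  0., -0., -0.,  0., -0.]), 'joint_torque': array([ 6.600e-01, -3.120e+01, -6.900e-01, -1.414e+01,  7.200e-01,
       -9.100e-01,  1.000e-02]), 'eef_pos': array([0.61, 0.06, 0.19]), 'tcp_rot': array([2.09, 1.77, 0.44]), 'contact_force': array([-5.64,  1.47,  6.54]), 'ft_torque': array([ 0.05,  0.89, -0.08]), 'finger_force': np.float64(30.0), 'gripper_width': np.float64(0.38)}
needle 0.5501841196632176 dotdir 0.1920069429012464 disc dot (np.float64(-0.652722520792744), np.float64(0.08966731447215334))
```

Emit:
{"fn": "step_arm", "kwargs": {
  "deltas": [
    [0, 0, 0.06, 0, 0, 0, -1],
    [0, 0, 0.12, 0, 0, 0, -1],
    [0, 0, 0.12, 0, 0, 0, -1],
    [0, 0, 0.12, 0, 0, 0, -1],
    [0, 0, 0.06, 0, 0, 0, -1],
    [0, 0, 0, 0, 0, 0, -1]
  ]
}}

```text
clock: 7.6
eef_pos: [0.6083, 0.0582, 0.1907]
tcp_rot: [2.505, 1.248, 0.567]
contact_force: [-4.0, -0.3, 5.4]
gripper_width: 0.38
finger_force: 30.0
```

```bash
cat > m.py <<'E'
from h import *
st=manip.state();print(delta(C+.012*n),st['joint_pos'].round(2),st['contact_force'].round(1),st['ft_torque'].round(2),'t',st['clock'])
import sys
a,d,s,f=needle(sys.argv[1] if len(sys.argv)>1 else None);print('needle',round(a,3),'dotdir',round(d,3),'disc dot',dot(s,f))
E
python3 m.py 2>/dev/null
```

```text
(array([ 0.0041, -0.0022, -0.48  ]), array([-0.9, -1.1,  2.6])) [-0.13  0.43 -0.14  2.01  0.8   0.34 -1.6 ] [-4.  -0.3  5.4] [-0.02  0.62 -0.09] t 7.6
needle 1.133 dotdir 0.191 disc dot (np.float64(-1.1281341567727996), np.float64(0.09068486048804277))
```

Emit:
{"fn": "step_arm", "kwargs": {
  "deltas": [
    [0, 0, 0.06, 0, 0, 0, -1],
    [0, 0, 0.12, 0, 0, 0, -1],
    [0, 0, 0.12, 0, 0, 0, -1],
    [0, 0, 0.12, 0, 0, 0, -1],
    [0, 0, 0.06, 0, 0, 0, -1],
    [0, 0, 0, 0, 0, 0, -1]
  ]
}}

```text
clock: 8.55
eef_pos: [0.6085, 0.0577, 0.1909]
tcp_rot: [2.811, 0.634, 0.668]
contact_force: [-4.0, -0.2, 5.3]
gripper_width: 0.379
finger_force: 30.0
```

```bash
python3 m.py 2>/dev/null
```

```text
(array([ 0.0042, -0.0029, -0.9605]), array([-1.4, -1.2,  2.6])) [-0.22  0.43 -0.01  2.02  0.66  0.3  -1.95] [-4.  -0.2  5.3] [-0.18  0.56 -0.21] t 8.55
needle 1.592 dotdir 0.192 disc dot None
```

Emit:
{"fn": "step_arm", "kwargs": {
  "deltas": [
    [0, 0, 0.06, 0, 0, 0, -1],
    [0, 0, 0.12, 0, 0, 0, -1],
    [0, 0, 0.12, 0, 0, 0, -1],
    [0, 0, 0.06, 0, 0, 0, -1],
    [0, 0, 0, 0, 0, 0, -1]
  ]
}}

```text
clock: 9.38
eef_pos: [0.6086, 0.0572, 0.191]
tcp_rot: [2.951, 0.123, 0.724]
contact_force: [-4.2, -1.0, 6.5]
gripper_width: 0.38
finger_force: 30.0
```

```bash
python3 m.py 2>/dev/null
```

```text
(array([ 0.0041, -0.0031, -1.3209]), array([-1.8, -1.1,  2.6])) [-0.28  0.43  0.08  2.02  0.54  0.28 -2.2 ] [-4.2 -1.   6.5] [-0.27  0.57 -0.25] t 9.375
needle 1.505 dotdir 0.191 disc dot None
```

The reading topped out at a false peak of about 1.63 rad, near a turn of +1.06 rad. The high spot should therefore be near −2.08 rad from the start, so I turn back.

Emit:
{"fn": "step_arm", "kwargs": {
  "deltas": [
    [0, 0, -0.06, 0, 0, 0, -1],
    [0, 0, -0.13, 0, 0, 0, -1],
    [0, 0, -0.13, 0, 0, 0, -1],
    [0, 0, -0.13, 0, 0, 0, -1],
    [0, 0, -0.13, 0, 0, 0, -1],
    [0, 0, -0.13, 0, 0, 0, -1],
    [0, 0, -0.13, 0, 0, 0, -1],
    [0, 0, -0.13, 0, 0, 0, -1],
    [0, 0, -0.13, 0, 0, 0, -1],
    [0, 0, -0.13, 0, 0, 0, -1],
    [0, 0, -0.13, 0, 0, 0, -1],
    [0, 0, -0.06, 0, 0, 0, -1]
  ]
}}

```text
clock: 11.08
eef_pos: [0.6076, 0.0585, 0.1903]
tcp_rot: [1.986, 1.864, 0.413]
contact_force: [-5.8, 0.2, 5.5]
gripper_width: 0.379
finger_force: 30.0
```

```bash
python3 m.py 2>/dev/null
```

```text
(array([ 0.0034, -0.0014,  0.1027]), array([-0.4, -0.7,  2.6])) [-0.01  0.44 -0.3   2.01  0.93  0.4  -1.14] [-5.8  0.2  5.5] [ 0.12  0.98 -0.05] t 11.075
needle 0.5 dotdir 0.19 disc dot (np.float64(-0.5602965681065948), np.float64(0.08998154785603493))
```

Emit:
{"fn": "step_arm", "kwargs": {
  "deltas": [
    [0, 0, -0.06, 0, 0, 0, -1],
    [0, 0, -0.13, 0, 0, 0, -1],
    [0, 0, -0.13, 0, 0, 0, -1],
    [0, 0, -0.13, 0, 0, 0, -1],
    [0, 0, -0.13, 0, 0, 0, -1],
    [0, 0, -0.13, 0, 0, 0, -1],
    [0, 0, -0.13, 0, 0, 0, -1],
    [0, 0, -0.13, 0, 0, 0, -1],
    [0, 0, -0.13, 0, 0, 0, -1],
    [0, 0, -0.13, 0, 0, 0, -1],
    [0, 0, -0.13, 0, 0, 0, -1],
    [0, 0, -0.06, 0, 0, 0, -1]
  ]
}}

```text
clock: 12.78
eef_pos: [0.6065, 0.0576, 0.1898]
tcp_rot: [0.285, 2.639, -0.041]
contact_force: [-8.5, -0.9, 7.1]
gripper_width: 0.384
finger_force: 30.0
```

```bash
python3 m.py 2>/dev/null
```

```text
(array([3.0000e-04, 2.1000e-03, 1.5224e+00]), array([-0.4,  0.7,  2.6])) [ 0.21  0.49 -0.62  2.01  1.13  0.54  0.12] [-8.5 -0.9  7.1] [-0.07  1.37 -0.31] t 12.775
needle 3.899 dotdir 0.191 disc dot (np.float64(0.8575261308951838), np.float64(0.0872521348172456))
```

Emit:
{"fn": "step_arm", "kwargs": {
  "deltas": [
    [0, 0, -0.06, 0, 0, 0, -1],
    [0, 0, -0.12, 0, 0, 0, -1],
    [0, 0, -0.12, 0, 0, 0, -1],
    [0, 0, -0.06, 0, 0, 0, -1],
    [0, 0, 0, 0, 0, 0, -1]
  ]
}}

```text
clock: 13.6
eef_pos: [0.6064, 0.0571, 0.1898]
tcp_rot: [-0.19, 2.657, -0.159]
contact_force: [-8.6, -1.2, 8.4]
gripper_width: 0.382
finger_force: 30.0
```

```bash
python3 m.py 2>/dev/null
```

```text
(array([-8.0000e-04,  3.0000e-03,  1.8807e+00]), array([-0.7,  0.9,  2.6])) [ 0.25  0.5  -0.68  2.01  1.16  0.57  0.45] [-8.6 -1.2  8.4] [-0.26  1.4  -0.24] t 13.6
needle 4.705 dotdir 0.191 disc dot (np.float64(1.2172014597191405), np.float64(0.0868377387318353))
```

Emit:
{"fn": "step_arm", "kwargs": {
  "deltas": [
    [0, 0, -0.08, 0, 0, 0, -1],
    [0, 0, -0.12, 0, 0, 0, -1],
    [0, 0, -0.12, 0, 0, 0, -1],
    [0, 0, -0.08, 0, 0, 0, -1],
    [0, 0, 0, 0, 0, 0, -1]
  ]
}}

```text
clock: 14.42
eef_pos: [0.6065, 0.0567, 0.1899]
tcp_rot: [-0.72, 2.588, -0.287]
contact_force: [-8.3, -1.6, 8.6]
gripper_width: 0.379
finger_force: 30.0
```

```bash
python3 m.py 2>/dev/null
```

```text
(array([-0.0023,  0.0037,  2.2807]), array([-1.1,  0.9,  2.5])) [ 0.29  0.52 -0.75  2.    1.2   0.61  0.82] [-8.3 -1.6  8.6] [-0.4   1.46 -0.26] t 14.425
needle 4.701 dotdir 0.191 disc dot (np.float64(1.6272587928947941), np.float64(0.08627179546491769))
```

The needle reads the same (4.70) at −1.88 and −2.28 rad, so the peak lies at −2.08. I turn back 0.20, then check before releasing.

Emit:
{"fn": "step_arm", "kwargs": {
  "deltas": [
    [0, 0, 0.05, 0, 0, 0, -1],
    [0, 0, 0.1, 0, 0, 0, -1],
    [0, 0, 0.05, 0, 0, 0, -1],
    [0, 0, 0, 0, 0, 0, -1]
  ]
}}

```text
clock: 15.12
eef_pos: [0.6065, 0.0569, 0.1898]
tcp_rot: [-0.454, 2.635, -0.224]
contact_force: [-8.7, -1.1, 7.8]
gripper_width: 0.382
finger_force: 30.0
```

```bash
python3 m.py 2>/dev/null
```

```text
(array([-1.7000e-03,  3.4000e-03,  2.0796e+00]), array([-0.9,  0.9,  2.6])) [ 0.27  0.51 -0.72  2.    1.18  0.59  0.63] [-8.7 -1.1  7.8] [-0.27  1.37 -0.4 ] t 15.125
needle 4.836 dotdir 0.191 disc dot (np.float64(1.4208427212205075), np.float64(0.08625205759491698))
```

Emit:
{"fn": "step_arm", "kwargs": {
  "deltas": [
    [0, 0, 0, 0, 0, 0, -0.2],
    [0, 0, 0, 0, 0, 0, 0.1],
    [0, 0, 0, 0, 0, 0, 0.4],
    [0, 0, 0, 0, 0, 0, 0.4],
    [0, 0, 0, 0, 0, 0, 0.4]
  ]
}}

```text
clock: 15.95
eef_pos: [0.6084, 0.0582, 0.1897]
tcp_rot: [-0.456, 2.632, -0.219]
contact_force: [0.4, 1.2, 0.2]
gripper_width: 0.698
finger_force: 0.0
```

```bash
python3 m.py 2>/dev/null
```

```text
(array([0.0035, 0.0025, 2.0803]), array([1.1, 0.3, 1.7])) [ 0.27  0.51 -0.72  2.    1.18  0.59  0.63] [0.4 1.2 0.2] [0.17 0.32 0.02] t 15.95
needle 4.84 dotdir 0.191 disc dot (np.float64(1.4202039054928612), np.float64(0.08599088759018735))
```

Released without shifting. I retreat along the spindle axis and verify.

Emit:
{"fn": "step_arm", "kwargs": {
  "deltas": [
    [0, 0, 0, 0, 0, -15, 0.4],
    [0, 0, 0, 0, 0, -25, 0.4],
    [0, 0, 0, 0, 0, -30, 0.4],
    [0, 0, 0, 0, 0, -30, 0.4],
    [0, 0, 0, 0, 0, 0, 0.4],
    [0, 0, 0, 0, 0, 0, 0.4]
  ]
}}

```text
clock: 16.9
eef_pos: [0.5619, 0.0651, 0.2772]
tcp_rot: [-0.455, 2.633, -0.22]
contact_force: [-0.5, 0.2, -0.1]
gripper_width: 0.708
finger_force: 0.0
```

```bash
python3 m.py nd9.png 2>/dev/null
```

```text
(array([1.7000e-03, 2.4000e-03, 2.0798e+00]), array([  0.3,   0.9, 101. ])) [ 0.4   0.34 -0.88  1.98  0.88  0.69  0.88] [-0.5  0.2 -0.1] [ 0.12  0.34 -0.03] t 16.9
needle 4.839 dotdir 0.191 disc dot (np.float64(1.423067736025022), np.float64(0.08603254901407838))
```

View pics/nd9.png

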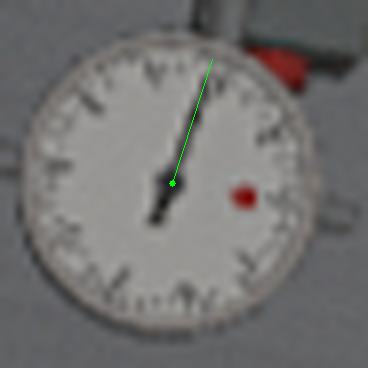

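The needle stands just below the symmetric peak reading, about 4.84 measured with a small centre bias, and the disc has not moved since release.

```bash
python3 -c "
from cell import manip
print(manip.sign_off())"
```

```text
the job is handed in; nothing more can be done
None
```

The disc is released and standing still at its high spot, needle reading about 4.84 rad (peak 4.90, one division 0.126); the job is handed in at about 17 s, and sign-off gave no verdict.

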